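# Draw a frame rail tight with its cam lock

### The arm

A 6-joint arm with a two-finger parallel gripper is mounted at the origin on a cart in front of the work surface, level with it; the furniture and walls round the work are solid. World frame = base frame: x ahead of the robot, y to its left, z up, the work surface at z = 0. Lengths are in m, angles in rad, forces in N, time in s.
With the tool pointing down it reaches from about 0.275 to 0.825 m from the base axis. Payload 5.2 kg.
Tool frame: the origin (TCP) lies midway between the tips of the shut fingers; the grasp point (between the pads) lies 19 mm behind it; z points along the fingers, y is the line along which they close (so a half turn about z gives the same grasp; the last joint's range is limited). The gripper opens to 93 mm and grips with 3 to 60 N. Pads are 15 mm wide; open, the fingers measure 128 mm over their backs; the gripper's body (75 mm by 188 mm) begins 65 mm behind the grasp point.
Start: joints at [-1.544, 0.259, 1.535, -0, 1.348, -0.203], TCP at [0.125, -0.536, 0.219] pointing down, gripper open.
Joint ranges: [-3.14, 3.14], [-0.91, 2.08], [0.19, 2.58], [-1.22, 4.36], [0.22, 2.71], [-3.12, 3.12]. Speed limits (rad/s): [2.57, 2.57, 3.14, 3.14, 3.14, 3.14].

### API

Orientations are given as a 3x3 rotation matrix whose columns are the frame's x, y, z axes.
In Python, from cell import telemetry, snapshot, ctrl gives the robot as it stands.
- The arm moves only by the tool arm_command, never from a script. Its argument "motion" is a list of rows, each an object of numbers: "x", "y", "z": the shift along the tool's x, y, z in cm; "twist": the turn about the tool's z in degrees. In form: [{"x": .., "y": .., "z": .., "twist": ..}, ...]. A call has 1 to 10 rows; each row shifts and turns the commanded pose from where the row before left it, along the tool's axes as they then stand; what a row does not reach is not made up. A row lasts 1/12 s, in which the tool goes at most 41.7 mm and 7.16 degrees, less where a joint would pass 70% of its speed; a pose out of reach is approached as far as the arm can. A call with a gripper value outside its range is refused whole. "hand" is the opening, from 0 (shut) to 1 (fully open), set as the call begins (left out, the last holds). The fingers move at their own pace and stop on an object; the grip force is fixed at half the most. Time passes only in rows, so rows that do not move let the fingers close. It gives the time, the measured TCP pose, the force, the opening and the grip force at its end, in the units of the state.
- telemetry.get_state(): the state, without advancing time (a new reading comes with each control period).
- snapshot(name): name is "side" or "top" or "wrist"; returns a dict with "frame" (480x640x3 uint8, red, green, blue), "range_z" (480x640 float32, m along the optical axis (not along the pixel's ray), 0 where there is no reading), "vfov" (degrees; the focal length in pixels is half the picture's height over the tangent of half this angle, whatever the lens; pixels are square), "cx", "cy" (the principal point, pixels), "eye" and "orientation" of the camera in the world. Camera axes: x right, y down, z forward; pixel columns grow to the right and rows downward; lengths in m; the calibration is good to about 2 mm. The wrist camera is an equidistant fisheye: a pixel r from the principal point sees the ray r / f radians off the axis. A picture is of the moment at which its call begins.
- ctrl.job_done(): hands the job in; it is judged then, once.
The state is a dict: "t": time; "joint_pos": joint angles; "joint_velocities": joint speeds; "joint_torque": joint torques, N m; "tcp_pos": TCP position; "ee_rot": TCP orientation; "contact_force": force on the tool from outside, world axes, zero at the start; "wrist_torque": the same for the moment, N m; "gripper_width": opening from 0.0 (shut) to 1.0 (fully open); "finger_force": force on a finger pad.
Only numpy, scipy, OpenCV 4.12 (cv2) and the standard library are available. Lean on these libraries where they do the work, as an engineer would, in place of code of your own. Each camera call takes 0.05 s, during which the arm holds its last target. There are 200 camera calls.

### The job

Slide the loose aluminium rail along its guide until the bolt on its end is fully home in the open mouth of the brass cam, then push the red lever round clockwise, about half a turn, so that the cam's hook draws the bolt in and pulls the end of the rail tight against the dark steel stop. Feel for it: stop as soon as it comes up firm, without forcing it any further, and then let go. Leave everything else on the table where it is.

Things in the scene. Friction and masses are not known exactly. Their poses are not given: they have to be found in the camera images.
- jig: fixed grey base board, 290x92x8. Origin: on the cam's axis at the board's underside (table level). Own +x runs along the board from the cam towards the rail (board: x -62 to 228, y +-46); z up. Two aluminium guide strips, 12 high, x 67 to 197, inner faces at y +-19.5, keep the loose rail running along x with 1.5 play each side.
- rail: loose aluminium channel, open side down, 120 long, 36 wide, 30 high, 0.17 to 0.35 kg, black end plates, lying in the guide (underside 8 above table). Origin: centre of its underside; own +x points away from the cam. From its cam-side end (x -60) a steel bolt sticks out, neck 6 thick, 18 above the rail's underside.
- bolt_head (a point): centre of the bolt's head: upright steel barrel 10 thick, 26 high, 34.5 from the rail's end plate. Pushed towards the cam it enters the mouth and stops firmly on the hub with its centre about 27 from the cam's axis; more than about 2 short of that the hook may miss it. Drawn tight it is 17 to 22 from the axis.
- rail_push_end (a point): centre of the rail's flat far end plate (36 wide, 30 high), 23 above the table: a place to push the rail towards the cam. The rail slides with about 0.5 to 1.5 N of friction.
- cam (a joint): cam angle, rad, clockwise from above positive. At -0.3 to 0.15 (start) its mouth is open. Clockwise, the hook catches the bolt at about 0.6, then draws it 4 mm per rad. Between about 2.0 and 3.3, unknown beforehand, it comes up tight: the push at the lever post, 1.5 to 5 N before, climbs to 10 N within 0.3 rad; 7 to 15 N is tight, over 20 forced. End stop 3.6. It stays where left.
- lever_post (a point): top centre of the upright round red post (13 thick, 48 to 89 above the table, a sleeve that spins freely) on the cam's lever, 50 from the cam's axis. At cam angle q it stands at jig-frame angle (-100 deg - q) about that axis, so it goes round clockwise on the side away from the rail. Lever arm 14 wide, 42 to 49 above the table; all else is lower.
- stop_plate: dark steel stop on the board: two cheeks 6 thick, 13 wide, 30 high, either side of the bolt, against whose faces the rail's end plate is drawn. Origin: nominal middle of those faces at the board's top (8 above table), 54.4 from the cam's axis; the cheeks themselves are set up to 2 nearer or farther, differently each time, which this pose does not show.
- side_cutters: bystander: side cutters with red handles, 52x130x12, lying loose; origin: centre of its underside
- tape_roll: bystander: black tape roll, 64 across, 18 high; origin: centre of its underside
- spring_clamp: bystander: blue spring clamp, 53x101x17; origin: centre of its underside
- led_module: bystander: small white light module with three diodes, 16x95x12; origin: centre of its underside
- glue_bottle: bystander: white bottle with red nozzle, 45 across, 138 high; origin: centre of its underside
- sanding_block: bystander: brown sanding block, 60x100x28; origin: centre of its underside

How it is judged:
On the way:
1. the bolt's head is inside the mouth of the cam while the cam is still open (horizontal distance between bolt_head and jig below 0.03 m and value of joint cam below 0.6 rad), for 0.1 s.
At the end, for the whole second after the job is handed in: The cam is turned past 1.7 rad and holds the bolt: its head is less than 24.5 mm from the cam's axis, and the rail, lying flat (within 0.06 rad) and at rest, is pressed against the stop plate with more than 6 N by the cam alone (contact force between rail and stop_plate above 6 N and value of joint cam above 1.7 rad and horizontal distance between bolt_head and jig below 0.0245 m and angle between rail's own z axis and vertical below 0.06 rad and linear speed of rail below 0.01 m/s and velocity of joint cam below 0.05 rad/s); the robot touches nothing.
It fails at once if the joint is forced: the rail is pressed against the stop with more than 90 N (contact force between rail and stop_plate above 90 N).
It fails at once if the lever is forced: the robot pushes the cam or its board with more than 45 N (contact force between any of the fingers, the arm and jig above 45 N).
It fails at once if another thing on the table is moved by more than 20 mm (distance of any of side_cutters, tape_roll, spring_clamp, led_module, glue_bottle, sanding_block from where it was at the start of the episode above 0.02 m).
It also fails if it takes over 64 s, if anything falls off the work surface, if the arm or the gripper's body presses on something with over 40 N, if the wrist force passes 120 N, or if a joint passes its speed limit or range.

## Working session

There is one attempt and no reset: what is moved stays moved. The work goes in short steps, Python scripts to look and compute and a tool call to move; the robot and the scene stay as the last step left them, time stands still between calls to the robot, and variables do not carry over. Pictures are saved under pics/ and viewed, at most 10 in all, crops included, and the job is handed in when it is done.

Besides the shell and the picture viewer there is one more tool, called after "Emit:" by a JSON object that holds its "api" and its "payload", one argument or row to a line. arm_command: Moves the arm, as the interface text tells. Its arguments: {"type":"object","properties":{"motion":{"type":"array"},"hand":{"type":"number"}},"required":["motion"]}

```bash
mkdir -p pics; cat > h.py <<'E'
import numpy as np, cv2
from cell import telemetry, snapshot, ctrl
def cloud(s):
    h,w=s["range_z"].shape; f=h/2/np.tan(np.radians(s["vfov"])/2)
    u,v=np.meshgrid(np.arange(w),np.arange(h)); z=s["range_z"]
    P=np.stack([(u-s["cx"])/f*z,(v-s["cy"])/f*z,z],-1)
    return P@np.array(s["orientation"]).T+np.array(s["eye"])
def st():
    s=telemetry.get_state(); print("t",round(s["t"],2),"tcp",np.round(s["tcp_pos"],4),"F",np.round(s["contact_force"],1),"g",s["gripper_width"]); return s
E
python3 - <<'E'
from h import *
for n in("top","side"):
    s=snapshot(n); cv2.imwrite(f"pics/{n}1.png",s["frame"][:,:,::-1]); np.save(n+".npy",cloud(s)); print(n,s["eye"],np.round(s["orientation"],3).tolist(),s["vfov"])
S=st(); print(np.round(S["ee_rot"],3))
E
```

```text
top [0.36216685 0.05799523 1.34702574] [[0.012, -0.99, 0.142], [-1.0, -0.014, -0.015], [0.017, -0.142, -0.99]] 48.95938397642876
side [0.53784704 0.82258381 0.60678715] [[-1.0, -0.023, 0.017], [-0.027, 0.549, -0.835], [0.01, -0.835, -0.55]] 51.32856275017068
t 0.1 tcp [ 0.1253 -0.5351  0.2179] F [0.7 0.2 0.5] g 1.0015353797862
[[ 0.974  0.228 -0.   ]
 [ 0.228 -0.974  0.002]
 [ 0.    -0.002 -1.   ]]
```

View pics/top1.png

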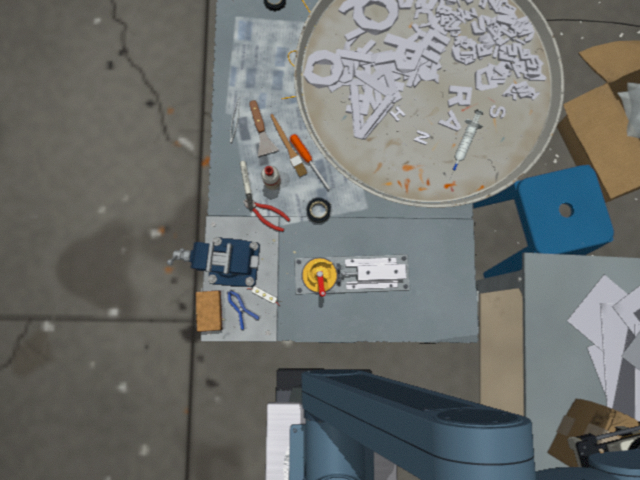

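View pics/side1.png

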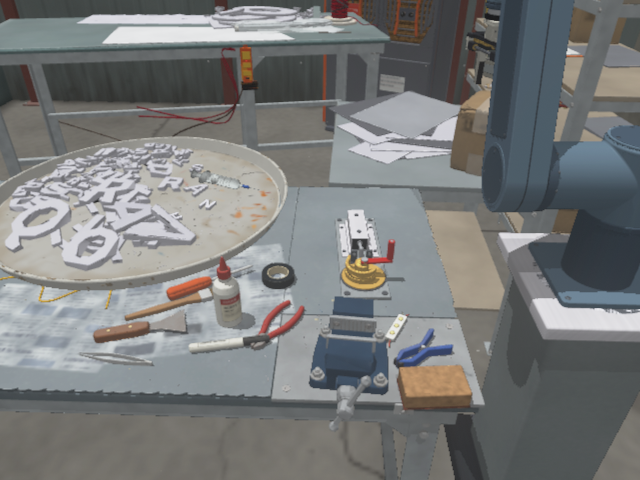

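The top view shows the cam at about (320,275), the red lever pointing towards the robot with its post near (321,290), and the rail to the right at about (345-408, 270), which is world -y. The side view shows the post upright at (391,250), with the vise (310-390, 300-390) on the +y side of the cam.

```bash
python3 - <<'E'
from h import *
for n in("top","side"):
    P=np.load(n+".npy"); im=cv2.imread(f"pics/{n}1.png"); hsv=cv2.cvtColor(im,cv2.COLOR_BGR2HSV)
    H,S,V=cv2.split(hsv); X,Y,Z=P[...,0],P[...,1],P[...,2]
    box=(X>.2)&(X<.5)&(Y<.17)&(Y>-.25)
    red=box&((H<6)|(H>174))&(S>150)&(Z>.03)&(X<.5)
    for lo,hi in((.04,.06),(.06,.083),(.083,.1)):
        m=red&(Z>lo)&(Z<hi); print(n,"red",lo,m.sum(),P[m].mean(0).round(4) if m.any() else "")
    y=box&(H>15)&(H<32)&(S>130)&(Z>.012)&(Z<.05)
    if y.any():
        print("brass",y.sum(),P[y].min(0).round(4),P[y].max(0).round(4)); print(" circ",cv2.minEnclosingCircle(P[y][:,:2].astype(np.float32)*1000))
    r=box&(S<60)&(Z>.032)&(Z<.045)&(Y<.05)
    q=P[r][:,:2].astype(np.float32)*1000
    print("rail top",r.sum(),np.median(P[r][:,2]),cv2.minAreaRect(q),q.min(0),q.max(0))
    b=box&(S<70)&(Z>.004)&(Z<.013); q=P[b][:,:2].astype(np.float32)*1000
    print("board",b.sum(),cv2.minAreaRect(q))
    m=box&(Z>.05); print("tall",m.sum(),P[m].min(0),P[m].max(0))
s={n:cv2.imread(f"pics/{n}1.png") for n in("top","side")}
a=cv2.resize(s["top"][245:305,285:420],None,fx=5,fy=5,interpolation=2); b=cv2.resize(s["side"][200:300,320:410],(270*1,300))
c=np.zeros((600,675,3),np.uint8); c[:300]=a; c[300:,:270]=b; cv2.imwrite("pics/crop1.png",c)
E
```

```text
top red 0.04 65 [0.4444 0.0303 0.0496]
top red 0.06 1 [0.4154 0.0316 0.0758]
top red 0.083 9 [0.4197 0.0288 0.0893]
brass 533 [ 0.4279 -0.0097  0.012 ] [0.4998 0.0741 0.0472]
 circ ((469.6761779785156, 32.722373962402344), 42.84482192993164)
rail top 732 0.03872475544887799 ((476.7440490722656, -96.15982055664062), (42.258392333984375, 168.64590454101562), 4.129358768463135) [ 449.94666 -180.83322] [496.86823  -11.024471]
board 2323 ((400.60357666015625, -40.285125732421875), (198.55067443847656, 419.0029296875), 0.07397103309631348)
tall 16502 [ 0.20002444 -0.18581901  0.05000029] [0.47534457 0.07239136 1.34702574]
side red 0.04 81 [0.4423 0.0334 0.0487]
side red 0.06 0 
side red 0.083 3 [0.4231 0.0298 0.0891]
brass 197 [ 0.4298 -0.003   0.012 ] [0.4994 0.0764 0.0417]
 circ ((469.3570556640625, 35.18074417114258), 41.61880874633789)
rail top 588 0.03846075548403871 ((472.35711669921875, -83.14688110351562), (45.44074630737305, 193.5904998779297), 0.2498539239168167) [ 449.3451  -179.91438] [495.43512   13.653546]
board 1021 ((404.7252197265625, -37.8143310546875), (415.6834411621094, 191.23883056640625), 89.6044921875)
tall 11907 [ 0.20000216 -0.12507754  0.05000767] [0.4746732  0.07483591 0.50243897]
```

View pics/crop1.png

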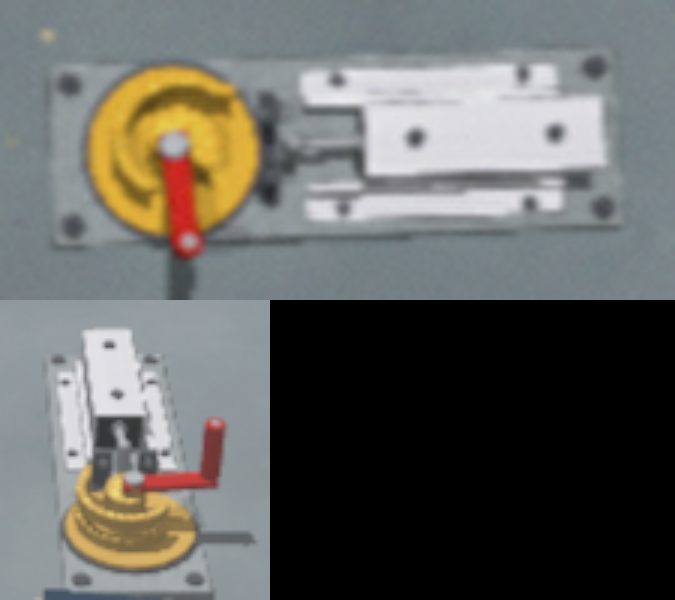

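The crop shows the four board screws at crop (68,85), (595,67), (72,227) and (603,207), the hub at (174,145), the post top at (188,241), and the rail top from (364,100) to (606,165). Next I cast rays through these.

```bash
python3 - <<'E'
from h import *
s=snapshot("top"); R=np.array(s["orientation"]); e=np.array(s["eye"]); f=240/np.tan(np.radians(s["vfov"])/2)
def ray(c,z):
    u,v=285+c[0]/5-.4,245+c[1]/5-.4
    d=R@np.array([(u-s["cx"])/f,(v-s["cy"])/f,1]); return (e+d*(z-e[2])/d[2])[:2]*1000
sc=[ray(c,.008) for c in((68,85),(595,67),(603,207),(72,227))]
c=np.mean(sc,0); ax=(sc[1]+sc[2]-sc[0]-sc[3]); ax/=np.linalg.norm(ax); ay=np.array([-ax[1],ax[0]])
o=c-83*ax; print("screws",np.round(sc,1).tolist(),"axis",ax,"yaw",np.degrees(np.arctan2(ax[1],ax[0])),"cam",o)
def J(p): d=p-o; return np.round([d@ax,d@ay],1)
for n,p,z in(("hub",(174,145),.049),("post",(188,241),.089),("railFar1",(602,97),.038),("railFar2",(607,165),.038),("railNear1",(363,105),.038),("railNear2",(365,176),.038),("cheek",(270,150),.038)):
    w=ray(p,z); print(n,w.round(1),J(w))
E
```

```text
screws [[502.4, 86.8], [515.4, -183.0], [443.8, -186.3], [430.2, 83.5]] axis [ 0.04899113 -0.99879921] yaw -87.19189090023146 cam [468.88337786  33.16067627]
hub [469.1  33.1] [0.1 0.2]
post [420.2  26.7] [  4.1 -49. ]
railFar1 [ 496.9 -180.9] [215.2  17.5]
railFar2 [ 462.9 -183. ] [215.6 -16.6]
railNear1 [491.3 -61.2] [95.4 17.7]
railNear2 [455.8 -62.3] [ 94.7 -17.7]
cheek [468.2 -14.9] [48.  -3.1]
```

Emit:
{"api": "arm_command", "payload": {
  "motion": [
    {"x": 2.1,"y": -1.2},
    {"x": 2.1,"y": -1.2},
    {"x": 2.1,"y": -1.2},
    {"x": 2.1,"y": -1.2},
    {"x": 2.1,"y": -1.2},
    {"x": 2.1,"y": -1.2},
    {"x": 2.1,"y": -1.2},
    {"x": 2.1,"y": -1.2},
    {"x": 2.1,"y": -1.2},
    {"x": 2.1,"y": -1.2}
  ],
  "hand": 0
}}

```text
schema error: expected keys x, y, z, twist
```

Emit:
{"api": "arm_command", "payload": {
  "motion": [
    {"x": 2.1,"y": -1.2},
    {"x": 2.1,"y": -1.2},
    {"x": 2.1,"y": -1.2},
    {"x": 2.1,"y": -1.2},
    {"x": 2.1,"y": -1.2},
    {"x": 2.1,"y": -1.2},
    {"x": 2.1,"y": -1.2},
    {"x": 2.1,"y": -1.2},
    {"x": 2.1,"y": -1.2},
    {"x": 2.1,"y": -1.2}
  ]
}}

```text
schema error: expected keys x, y, z, twist
```

Emit:
{"api": "arm_command", "payload": {
  "motion": [
    {"twist": -6.6},
    {"twist": -6.6},
    {"twist": -6.6},
    {"twist": -6.6},
    {"twist": -6.6},
    {"twist": -6.6},
    {"twist": -6.6},
    {"twist": -6.6},
    {"twist": -6.6},
    {"twist": -6.6}
  ]
}}

```text
schema error: expected keys x, y, z, twist
```

Emit:
{"api": "arm_command", "payload": {
  "motion": [
    {"twist": -6.6},
    {"twist": -7},
    {},
    {}
  ]
}}

```text
schema error: expected keys x, y, z, twist
```

```bash
python3 - <<'E'
from h import *
S=st(); R=np.array(S["ee_rot"]); print(R.round(3),np.degrees(np.arctan2(R[1,0],R[0,0])),np.round(S["joint_pos"],2))
t=np.array([.4805,-.2045,.024])-S["tcp_pos"]; print("to pre-push, tool cm",(R.T@t*100).round(2))
P=np.load("top.npy"); X,Y,Z=P[...,0],P[...,1],P[...,2]
for a,b in((.1,.14),(.14,.18),(.18,.3)):
    m=(X>.35)&(X<.75)&(Y>a)&(Y<b)&(Z>.05)&(Z<.3); print(a,b,m.sum(),P[m].min(0),P[m].max(0))
E
```

```text
t 0.15 tcp [ 0.1253 -0.5351  0.2181] F [ 0.  -0.1 -1. ] g 1.0003468508820108
[[ 0.974  0.228 -0.   ]
 [ 0.228 -0.974  0.001]
 [ 0.    -0.001 -1.   ]] 13.168411025601726 [-1.54  0.26  1.54 -0.    1.35 -0.2 ]
to pre-push, tool cm [ 42.11 -24.08  19.45]
0.1 0.14 11 [0.70139271 0.13774525 0.05357818] [0.71742198 0.13980876 0.08177978]
0.14 0.18 281 [0.6888733  0.14068969 0.05118307] [0.73195068 0.17939059 0.13926364]
0.18 0.3 1272 [0.46180346 0.18018446 0.05027842] [0.71777387 0.29999297 0.10624938]
```

Emit:
{"api": "arm_command", "payload": {
  "motion": [
    {"x": 2.1,"y": -1.2,"z": 0,"twist": 0},
    {"x": 2.1,"y": -1.2,"z": 0,"twist": 0},
    {"x": 2.1,"y": -1.2,"z": 0,"twist": 0},
    {"x": 2.1,"y": -1.2,"z": 0,"twist": 0},
    {"x": 2.1,"y": -1.2,"z": 0,"twist": 0},
    {"x": 2.1,"y": -1.2,"z": 0,"twist": 0},
    {"x": 2.1,"y": -1.2,"z": 0,"twist": 0},
    {"x": 2.1,"y": -1.2,"z": 0,"twist": 0},
    {"x": 2.1,"y": -1.2,"z": 0,"twist": 0},
    {"x": 2.1,"y": -1.2,"z": 0,"twist": 0}
  ],
  "hand": 0
}}

```text
t: 0.98
tcp_pos: [0.3031, -0.3697, 0.2184]
ee_rot: [[0.974, 0.228, -0.0], [0.228, -0.974, 0.0], [-0.0, -0.0, -1.0]]
contact_force: [-0.6, 0.8, -0.4]
gripper_width: 0.33
finger_force: 0.0
```

Emit:
{"api": "arm_command", "payload": {
  "motion": [
    {"x": 2.1,"y": -1.2,"z": 0,"twist": 0},
    {"x": 2.1,"y": -1.2,"z": 0,"twist": 0},
    {"x": 2.1,"y": -1.2,"z": 0,"twist": 0},
    {"x": 2.1,"y": -1.2,"z": 0,"twist": 0},
    {"x": 2.1,"y": -1.2,"z": 0,"twist": 0},
    {"x": 2.1,"y": -1.2,"z": 0,"twist": 0},
    {"x": 2.1,"y": -1.2,"z": 0,"twist": 0},
    {"x": 2.1,"y": -1.2,"z": 0,"twist": 0},
    {"x": 2.1,"y": -1.2,"z": 0,"twist": 0},
    {"x": 2.1,"y": -1.2,"z": 0,"twist": 0}
  ]
}}

```text
t: 1.82
tcp_pos: [0.4802, -0.2051, 0.2184]
ee_rot: [[0.974, 0.228, -0.0], [0.228, -0.974, 0.0], [-0.0, -0.0, -1.0]]
contact_force: [-0.5, -0.6, 0.2]
gripper_width: 0.003
finger_force: 0.0
```

Emit:
{"api": "arm_command", "payload": {
  "motion": [
    {"x": 0,"y": 0,"z": 0,"twist": -6.6},
    {"x": 0,"y": 0,"z": 0,"twist": -6.6},
    {"x": 0,"y": 0,"z": 0,"twist": -6.6},
    {"x": 0,"y": 0,"z": 0,"twist": -6.6},
    {"x": 0,"y": 0,"z": 0,"twist": -6.6},
    {"x": 0,"y": 0,"z": 0,"twist": -6.6},
    {"x": 0,"y": 0,"z": 0,"twist": -6.6},
    {"x": 0,"y": 0,"z": 0,"twist": -6.6},
    {"x": 0,"y": 0,"z": 0,"twist": -6.6},
    {"x": 0,"y": 0,"z": 0,"twist": -6.6}
  ]
}}

```text
t: 2.65
tcp_pos: [0.4794, -0.206, 0.2183]
ee_rot: [[0.182, 0.983, -0.001], [0.983, -0.182, 0.0], [0.0, -0.001, -1.0]]
contact_force: [-0.2, 0.8, 0.0]
gripper_width: 0.006
finger_force: 0.0
```

Emit:
{"api": "arm_command", "payload": {
  "motion": [
    {"x": 0,"y": 0,"z": 0,"twist": -6.6},
    {"x": 0,"y": 0,"z": 0,"twist": -7},
    {"x": 0,"y": 0,"z": 0,"twist": 0},
    {"x": 0,"y": 0,"z": 0,"twist": 0}
  ]
}}

```text
t: 2.98
tcp_pos: [0.4795, -0.2061, 0.2184]
ee_rot: [[-0.045, 0.999, -0.0], [0.999, 0.045, 0.0], [0.0, -0.0, -1.0]]
contact_force: [0.2, 0.4, 1.1]
gripper_width: 0.004
finger_force: 0.0
```

```bash
python3 - <<'E'
from h import *
S=st(); R=np.array(S["ee_rot"]); print(R.round(3),np.degrees(np.arctan2(R[1,0],R[0,0])),np.round(S["joint_pos"],2))
t=np.array([.4805,-.2045,.024])-S["tcp_pos"]; print("to pre-push, tool cm",(R.T@t*100).round(2))
E
```

```text
t 2.98 tcp [ 0.4795 -0.2061  0.2184] F [0.2 0.4 1.1] g 0.0038953575387547373
[[-0.045  0.999 -0.   ]
 [ 0.999  0.045  0.   ]
 [ 0.    -0.    -1.   ]] 92.55723218648781 [-0.62  0.21  1.6   0.    1.33 -0.66]
to pre-push, tool cm [ 0.15  0.12 19.44]
```

Emit:
{"api": "arm_command", "payload": {
  "motion": [
    {"x": 0,"y": 0.1,"z": 2.5,"twist": 0},
    {"x": 0,"y": 0,"z": 2.5,"twist": 0},
    {"x": 0,"y": 0,"z": 2.5,"twist": 0},
    {"x": 0,"y": 0,"z": 2.5,"twist": 0},
    {"x": 0,"y": 0,"z": 2.5,"twist": 0},
    {"x": 0,"y": 0,"z": 2.5,"twist": 0},
    {"x": 0,"y": 0,"z": 2.0,"twist": 0},
    {"x": 0,"y": 0,"z": 1.5,"twist": 0},
    {"x": 0,"y": 0,"z": 0.9,"twist": 0},
    {"x": 0,"y": 0,"z": 0,"twist": 0}
  ]
}}

```text
t: 3.82
tcp_pos: [0.4794, -0.2053, 0.0228]
ee_rot: [[-0.046, 0.999, -0.003], [0.999, 0.046, 0.002], [0.002, -0.003, -1.0]]
contact_force: [-0.3, 0.0, 0.2]
gripper_width: 0.008
finger_force: 0.0
```

Emit:
{"api": "arm_command", "payload": {
  "motion": [
    {"x": 0.5,"y": 0,"z": 0,"twist": 0},
    {"x": 0.5,"y": 0,"z": 0,"twist": 0},
    {"x": 0.4,"y": 0,"z": 0,"twist": 0},
    {"x": 0.4,"y": 0,"z": 0,"twist": 0},
    {"x": 0.4,"y": 0,"z": 0,"twist": 0},
    {"x": 0.4,"y": 0,"z": 0,"twist": 0},
    {"x": 0.4,"y": 0,"z": 0,"twist": 0},
    {"x": 0.4,"y": 0,"z": 0,"twist": 0},
    {"x": 0.4,"y": 0,"z": 0,"twist": 0},
    {"x": 0.3,"y": 0,"z": 0,"twist": 0}
  ]
}}

```text
t: 4.65
tcp_pos: [0.4785, -0.1647, 0.0247]
ee_rot: [[-0.048, 0.999, -0.0], [0.999, 0.048, 0.0], [0.0, -0.0, -1.0]]
contact_force: [-0.5, -1.2, 1.2]
gripper_width: 0.006
finger_force: 0.7
```

Emit:
{"api": "arm_command", "payload": {
  "motion": [
    {"x": 0.2,"y": 0,"z": 0,"twist": 0},
    {"x": 0.2,"y": 0,"z": 0,"twist": 0},
    {"x": 0.2,"y": 0,"z": 0,"twist": 0},
    {"x": 0,"y": 0,"z": 0,"twist": 0}
  ]
}}

```text
t: 4.98
tcp_pos: [0.4782, -0.1587, 0.0246]
ee_rot: [[-0.048, 0.999, -0.0], [0.999, 0.048, 0.0], [0.0, -0.0, -1.0]]
contact_force: [0.4, -0.7, -1.2]
gripper_width: 0.002
finger_force: 0.0
```

Emit:
{"api": "arm_command", "payload": {
  "motion": [
    {"x": 0.1,"y": 0,"z": 0,"twist": 0},
    {"x": 0.1,"y": 0,"z": 0,"twist": 0},
    {"x": 0,"y": 0,"z": 0,"twist": 0}
  ]
}}

```text
t: 5.23
tcp_pos: [0.4781, -0.157, 0.0245]
ee_rot: [[-0.048, 0.999, -0.0], [0.999, 0.048, 0.0], [0.0, -0.0, -1.0]]
contact_force: [0.6, -0.7, -0.6]
gripper_width: 0.003
finger_force: 0.1
```

Emit:
{"api": "arm_command", "payload": {
  "motion": [
    {"x": 0.1,"y": 0,"z": 0,"twist": 0},
    {"x": 0,"y": 0,"z": 0,"twist": 0}
  ]
}}

```text
t: 5.4
tcp_pos: [0.4783, -0.1565, 0.0246]
ee_rot: [[-0.048, 0.999, 0.0], [0.999, 0.048, -0.001], [-0.001, 0.0, -1.0]]
contact_force: [-0.7, -2.9, -2.1]
gripper_width: 0.005
finger_force: 1.4
```

Emit:
{"api": "arm_command", "payload": {
  "motion": [
    {"x": 0.1,"y": 0,"z": 0,"twist": 0},
    {"x": 0,"y": 0,"z": 0,"twist": 0}
  ]
}}

```text
t: 5.57
tcp_pos: [0.4788, -0.1564, 0.0249]
ee_rot: [[-0.049, 0.999, 0.001], [0.999, 0.049, -0.002], [-0.002, 0.001, -1.0]]
contact_force: [-0.6, -4.7, -1.1]
gripper_width: 0.006
finger_force: 2.9
```

Emit:
{"api": "arm_command", "payload": {
  "motion": [
    {"x": 0.1,"y": 0,"z": 0,"twist": 0},
    {"x": 0,"y": 0,"z": 0,"twist": 0}
  ]
}}

```text
t: 5.73
tcp_pos: [0.4792, -0.1563, 0.0252]
ee_rot: [[-0.049, 0.999, 0.002], [0.999, 0.049, -0.004], [-0.004, 0.002, -1.0]]
contact_force: [0.1, -8.9, -0.6]
gripper_width: 0.005
finger_force: 4.2
```

Emit:
{"api": "arm_command", "payload": {
  "motion": [
    {"x": -1.0,"y": 0,"z": 0,"twist": 0},
    {"x": -2.0,"y": 0,"z": 0,"twist": 0},
    {"x": 0,"y": 0,"z": -3,"twist": 0},
    {"x": 0,"y": 0,"z": -4,"twist": 0},
    {"x": 0,"y": 0,"z": -4,"twist": 0},
    {"x": 1,"y": 0,"z": 0,"twist": 0},
    {"x": 2.5,"y": -1.2,"z": 0,"twist": 0},
    {"x": 2.5,"y": -1.2,"z": 0,"twist": 0},
    {"x": 2.5,"y": -1.2,"z": 0,"twist": 0},
    {"x": 2.5,"y": -1.2,"z": 0,"twist": 0}
  ]
}}

```text
t: 6.57
tcp_pos: [0.4252, -0.0754, 0.1344]
ee_rot: [[-0.048, 0.999, -0.001], [0.999, 0.048, 0.001], [0.001, -0.0, -1.0]]
contact_force: [1.0, -0.0, 0.5]
gripper_width: 0.005
finger_force: 0.0
```

```bash
python3 - <<'E'
from h import *
S=st(); R=np.array(S["ee_rot"])
t=np.array([.423,.003,.062])-S["tcp_pos"]; print("to pre-lever, tool cm",(R.T@t*100).round(2))
s=snapshot("top"); cv2.imwrite("pics/crop2.png",cv2.resize(s["frame"][235:315,275:425,::-1],None,fx=5,fy=5,interpolation=2))
E
```

```text
t 6.57 tcp [ 0.4252 -0.0754  0.1344] F [ 1.  -0.   0.5] g 0.005266829522185349
to pre-lever, tool cm [7.83 0.15 7.25]
```

View pics/crop2.png

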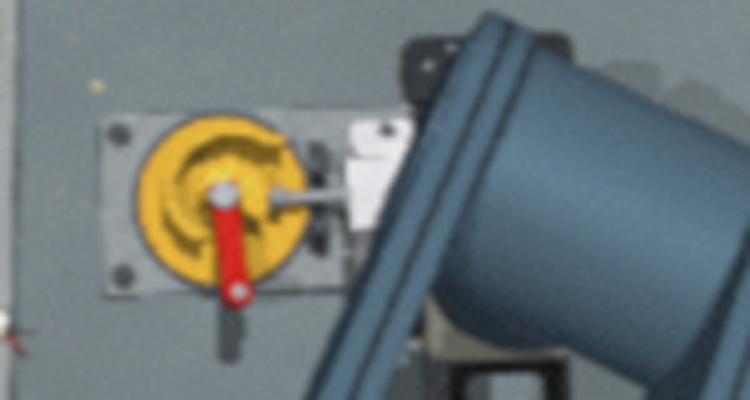

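The picture shows the bolt head at about (280,198), seated in the mouth next to the hub (223,195), and the post unmoved at (238,291). I go to the pre-push pose behind the post.

Emit:
{"api": "arm_command", "payload": {
  "motion": [
    {"x": 2.6,"y": 0.05,"z": 0,"twist": -1.6},
    {"x": 2.6,"y": 0.25,"z": 0,"twist": -1.5},
    {"x": 2.5,"y": 0.3,"z": 0,"twist": -1.5},
    {"x": 0,"y": 0,"z": 2.5,"twist": 0},
    {"x": 0,"y": 0,"z": 2.5,"twist": 0},
    {"x": 0,"y": 0,"z": 1.5,"twist": 0},
    {"x": 0,"y": 0,"z": 0.7,"twist": 0},
    {"x": 0,"y": 0,"z": 0,"twist": 0}
  ]
}}

```text
t: 7.28
tcp_pos: [0.4251, 0.0011, 0.0612]
ee_rot: [[-0.128, 0.992, -0.004], [0.992, 0.128, 0.001], [0.002, -0.003, -1.0]]
contact_force: [-0.4, 1.1, -1.1]
gripper_width: 0.008
finger_force: 0.0
```

```bash
cat >> h.py <<'E'
C=np.array([.4689,.0332])
def rel():
    S=st(); R=np.array(S["ee_rot"])[:2,:2]; d=C-np.array(S["tcp_pos"])[:2]
    v=R.T@d*1000; psi=np.degrees(np.arctan2(R[1,0],R[0,0])); F=R.T@np.array(S["contact_force"])[:2]
    # tool-frame cam centre; contact post at x=14 on the face: (14-vx)^2+(py-vy)^2=50^2
    py=v[1]-np.sqrt(max(0,50**2-(14-v[0])**2))
    p=np.array(S["tcp_pos"])[:2]+R@np.array([14,py])/1000-C
    ja=np.degrees(np.arctan2(p[1],p[0]))+87.19; q=(-100-ja)%360; q=q-360 if q>300 else q
    print("centre in tool mm",v.round(1),"psi",psi.round(1),"Ftool",F.round(1),"face py",round(py,1),"q if touching",round(np.radians(q),2),"J6",round(S["joint_pos"][5],2))
E
python3 -c "from h import *; rel()"
```

```text
t 7.28 tcp [0.4251 0.0011 0.0612] F [-0.4  1.1 -1.1] g 0.007576518837761201
centre in tool mm [26.3 47.5] psi 97.4 Ftool [ 1.1 -0.3] face py -0.9 q if touching -0.5 J6 -0.39
```

Emit:
{"api": "arm_command", "payload": {
  "motion": [
    {"x": 0.6,"y": -0.12,"z": 0,"twist": 0},
    {"x": 0.6,"y": -0.12,"z": 0,"twist": 0},
    {"x": 0.44,"y": -0.1,"z": 0,"twist": 5},
    {"x": 0.44,"y": -0.1,"z": 0,"twist": 5},
    {"x": 0.44,"y": -0.1,"z": 0,"twist": 5},
    {"x": 0.44,"y": -0.1,"z": 0,"twist": 5},
    {"x": 0.44,"y": -0.1,"z": 0,"twist": 5},
    {"x": 0.44,"y": -0.1,"z": 0,"twist": 5},
    {"x": 0.44,"y": -0.1,"z": 0,"twist": 5},
    {"x": 0,"y": 0,"z": 0,"twist": 0}
  ]
}}

```text
t: 8.12
tcp_pos: [0.4197, 0.0438, 0.0635]
ee_rot: [[0.466, 0.885, 0.001], [0.885, -0.466, -0.0], [0.0, 0.001, -1.0]]
contact_force: [0.2, -0.4, -1.2]
gripper_width: 0.008
finger_force: 0.3
```

```bash
python3 -c "from h import *; rel()"
```

```text
t 8.12 tcp [0.4197 0.0438 0.0635] F [ 0.2 -0.4 -1.2] g 0.008105348644166155
centre in tool mm [13.5 48.5] psi 62.2 Ftool [-0.3  0.4] face py -1.5 q if touching 0.37 J6 0.32
```

Emit:
{"api": "arm_command", "payload": {
  "motion": [
    {"x": 0.44,"y": -0.1,"z": 0,"twist": 5},
    {"x": 0.44,"y": -0.12,"z": 0,"twist": 5},
    {"x": 0.44,"y": -0.12,"z": 0,"twist": 5},
    {"x": 0.44,"y": -0.12,"z": 0,"twist": 5},
    {"x": 0.44,"y": -0.12,"z": 0,"twist": 5}
  ]
}}

```text
t: 8.53
tcp_pos: [0.4282, 0.0641, 0.0634]
ee_rot: [[0.795, 0.606, -0.0], [0.606, -0.795, -0.0], [-0.0, 0.0, -1.0]]
contact_force: [-2.8, -1.4, 1.1]
gripper_width: 0.007
finger_force: 1.6
```

```bash
python3 - <<'E'
from h import *
rel()
s=snapshot("side"); a=cv2.resize(s["frame"][190:310,300:420,::-1],(390,390)); s=snapshot("top"); b=cv2.resize(s["frame"][240:310,285:355,::-1],(390,390)); cv2.imwrite("pics/crop3.png",np.hstack([a,b]))
E
```

```text
t 8.53 tcp [0.4282 0.0641 0.0634] F [-2.8 -1.4  1.1] g 0.0066844291052150775
centre in tool mm [13.6 49.3] psi 37.3 Ftool [-3.  -0.6] face py -0.7 q if touching 0.8 J6 0.81
```

View pics/crop3.png

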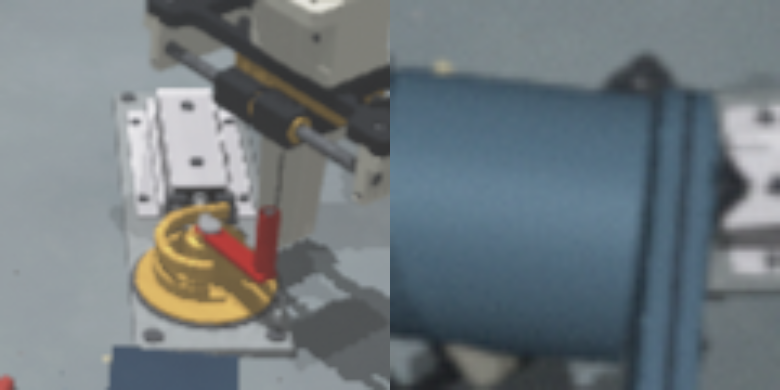

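The side crop shows the closed fingers touching the post at (268,240) from behind, the lever turned and the rail still in place. Contact force is about 3 N, so I keep going.

Emit:
{"api": "arm_command", "payload": {
  "motion": [
    {"x": 0.36,"y": -0.09,"z": 0,"twist": 4},
    {"x": 0.36,"y": -0.09,"z": 0,"twist": 4},
    {"x": 0.36,"y": -0.09,"z": 0,"twist": 4},
    {"x": 0.36,"y": -0.09,"z": 0,"twist": 4},
    {"x": 0.36,"y": -0.09,"z": 0,"twist": 4},
    {"x": 0.36,"y": -0.09,"z": 0,"twist": 4},
    {"x": 0.36,"y": -0.09,"z": 0,"twist": 4},
    {"x": 0.36,"y": -0.09,"z": 0,"twist": 4},
    {"x": 0.36,"y": -0.09,"z": 0,"twist": 4},
    {"x": 0,"y": 0,"z": 0,"twist": 0}
  ]
}}

```text
t: 9.47
tcp_pos: [0.4552, 0.0834, 0.063]
ee_rot: [[1.0, 0.026, -0.0], [0.026, -1.0, 0.0], [-0.0, -0.0, -1.0]]
contact_force: [-1.7, 0.2, 0.9]
gripper_width: 0.007
finger_force: 0.9
```

```bash
python3 -c "from h import *; rel()"
```

```text
t 9.47 tcp [0.4552 0.0834 0.063 ] F [-1.7  0.2  0.9] g 0.006924545944479875
centre in tool mm [12.4 50.5] psi 1.5 Ftool [-1.7 -0.2] face py 0.5 q if touching 1.45 J6 1.48
```

Emit:
{"api": "arm_command", "payload": {
  "motion": [
    {"x": 0.26,"y": -0.06,"z": 0,"twist": 3},
    {"x": 0.26,"y": -0.06,"z": 0,"twist": 3},
    {"x": 0.26,"y": -0.06,"z": 0,"twist": 3},
    {"x": 0.26,"y": -0.06,"z": 0,"twist": 3},
    {"x": 0.26,"y": -0.06,"z": 0,"twist": 3},
    {"x": 0.26,"y": -0.06,"z": 0,"twist": 3},
    {"x": 0,"y": 0,"z": 0,"twist": 0}
  ]
}}

```text
t: 10.05
tcp_pos: [0.4711, 0.0852, 0.0629]
ee_rot: [[0.959, -0.283, 0.0], [-0.283, -0.959, 0.0], [-0.0, -0.0, -1.0]]
contact_force: [-1.9, 0.7, 1.2]
gripper_width: 0.008
finger_force: 1.0
```

```bash
python3 -c "from h import *; rel()"
```

```text
t 10.05 tcp [0.4711 0.0852 0.0629] F [-1.9  0.7  1.2] g 0.008351076740294342
centre in tool mm [12.6 50.5] psi -16.5 Ftool [-2.  -0.1] face py 0.5 q if touching 1.76 J6 1.8
```

Emit:
{"api": "arm_command", "payload": {
  "motion": [
    {"x": 0.26,"y": -0.06,"z": 0,"twist": 2.5},
    {"x": 0.26,"y": -0.06,"z": 0,"twist": 2.5},
    {"x": 0.26,"y": -0.06,"z": 0,"twist": 2.5},
    {"x": 0,"y": 0,"z": 0,"twist": 0}
  ]
}}

```text
t: 10.38
tcp_pos: [0.4789, 0.0841, 0.0628]
ee_rot: [[0.914, -0.406, -0.0], [-0.406, -0.914, 0.0], [-0.0, -0.0, -1.0]]
contact_force: [-2.5, -0.1, 0.5]
gripper_width: 0.003
finger_force: 1.1
```

```bash
python3 -c "from h import *; rel()"
```

```text
t 10.38 tcp [0.4789 0.0841 0.0628] F [-2.5 -0.1  0.5] g 0.0030963421167185443
centre in tool mm [11.5 50.6] psi -23.9 Ftool [-2.2  1.1] face py 0.7 q if touching 1.91 J6 1.93
```

Emit:
{"api": "arm_command", "payload": {
  "motion": [
    {"x": 0.26,"y": -0.05,"z": 0,"twist": 2.5},
    {"x": 0.26,"y": -0.05,"z": 0,"twist": 2.5},
    {"x": 0,"y": 0,"z": 0,"twist": 0}
  ]
}}

```text
t: 10.63
tcp_pos: [0.4841, 0.0828, 0.0628]
ee_rot: [[0.875, -0.484, 0.0], [-0.484, -0.875, 0.0], [-0.0, -0.0, -1.0]]
contact_force: [-2.8, 0.6, 1.4]
gripper_width: 0.004
finger_force: 1.1
```

Emit:
{"api": "arm_command", "payload": {
  "motion": [
    {"x": 0.26,"y": -0.05,"z": 0,"twist": 2.5},
    {"x": 0.26,"y": -0.05,"z": 0,"twist": 2.5},
    {"x": 0,"y": 0,"z": 0,"twist": 0}
  ]
}}

```text
t: 10.88
tcp_pos: [0.4891, 0.0811, 0.0627]
ee_rot: [[0.829, -0.559, 0.0], [-0.559, -0.829, 0.0], [-0.0, -0.0, -1.0]]
contact_force: [-2.3, 1.3, 1.2]
gripper_width: 0.007
finger_force: 1.2
```

```bash
python3 -c "from h import *; rel()"
```

```text
t 10.88 tcp [0.4891 0.0811 0.0627] F [-2.3  1.3  1.2] g 0.007022747090338256
centre in tool mm [10. 51.] psi -34.0 Ftool [-2.6  0.2] face py 1.2 q if touching 2.12 J6 2.1
```

Emit:
{"api": "arm_command", "payload": {
  "motion": [
    {"x": 0.26,"y": -0.05,"z": 0,"twist": 2.5},
    {"x": 0.26,"y": -0.05,"z": 0,"twist": 2.5},
    {"x": 0,"y": 0,"z": 0,"twist": 0}
  ]
}}

```text
t: 11.13
tcp_pos: [0.4941, 0.0789, 0.0627]
ee_rot: [[0.777, -0.629, 0.0], [-0.629, -0.777, 0.0], [0.0, -0.0, -1.0]]
contact_force: [-1.7, 0.7, 0.6]
gripper_width: 0.006
finger_force: 1.1
```

Emit:
{"api": "arm_command", "payload": {
  "motion": [
    {"x": 0.26,"y": -0.05,"z": 0,"twist": 2.5},
    {"x": 0.26,"y": -0.05,"z": 0,"twist": 2.5},
    {"x": 0,"y": 0,"z": 0,"twist": 0}
  ]
}}

```text
t: 11.38
tcp_pos: [0.4988, 0.0763, 0.0627]
ee_rot: [[0.719, -0.695, 0.001], [-0.695, -0.719, 0.0], [0.0, -0.001, -1.0]]
contact_force: [-2.0, 1.2, 1.3]
gripper_width: 0.003
finger_force: 1.0
```

```bash
python3 -c "from h import *; rel()"
```

```text
t 11.38 tcp [0.4988 0.0763 0.0627] F [-2.   1.2  1.3] g 0.0025603103983963516
centre in tool mm [ 8.4 51.8] psi -44.0 Ftool [-2.3  0.6] face py 2.1 q if touching 2.32 J6 2.27
```

Emit:
{"api": "arm_command", "payload": {
  "motion": [
    {"x": 0.27,"y": -0.02,"z": 0,"twist": 2.5},
    {"x": 0.27,"y": -0.02,"z": 0,"twist": 2.5},
    {"x": 0,"y": 0,"z": 0,"twist": 0}
  ]
}}

```text
t: 11.63
tcp_pos: [0.503, 0.0727, 0.0627]
ee_rot: [[0.656, -0.755, 0.001], [-0.755, -0.656, 0.0], [0.0, -0.001, -1.0]]
contact_force: [-1.5, 1.5, 1.1]
gripper_width: 0.001
finger_force: 1.0
```

Emit:
{"api": "arm_command", "payload": {
  "motion": [
    {"x": 0.27,"y": -0.02,"z": 0,"twist": 2.5},
    {"x": 0.27,"y": -0.02,"z": 0,"twist": 2.5},
    {"x": 0,"y": 0,"z": 0,"twist": 0}
  ]
}}

```text
t: 11.88
tcp_pos: [0.5067, 0.0688, 0.0627]
ee_rot: [[0.588, -0.809, 0.001], [-0.809, -0.588, 0.0], [0.0, -0.001, -1.0]]
contact_force: [-1.1, 1.6, 1.5]
gripper_width: 0.008
finger_force: 0.9
```

```bash
python3 -c "from h import *; rel()"
```

```text
t 11.88 tcp [0.5067 0.0688 0.0627] F [-1.1  1.6  1.5] g 0.007765146303217392
centre in tool mm [ 6.6 51.5] psi -54.0 Ftool [-2.  -0.1] face py 2.1 q if touching 2.54 J6 2.43
```

Emit:
{"api": "arm_command", "payload": {
  "motion": [
    {"x": 0.27,"y": -0.02,"z": 0,"twist": 2},
    {"x": 0.27,"y": -0.02,"z": 0,"twist": 2},
    {"x": 0,"y": 0,"z": 0,"twist": 0}
  ]
}}

```text
t: 12.13
tcp_pos: [0.5101, 0.0646, 0.0627]
ee_rot: [[0.53, -0.848, 0.001], [-0.848, -0.53, 0.0], [0.0, -0.001, -1.0]]
contact_force: [-1.1, 1.7, 0.3]
gripper_width: 0.005
finger_force: 1.0
```

Emit:
{"api": "arm_command", "payload": {
  "motion": [
    {"x": 0.27,"y": -0.02,"z": 0,"twist": 2},
    {"x": 0.27,"y": -0.02,"z": 0,"twist": 2},
    {"x": 0,"y": 0,"z": 0,"twist": 0}
  ]
}}

```text
t: 12.38
tcp_pos: [0.5132, 0.0602, 0.0627]
ee_rot: [[0.47, -0.883, 0.001], [-0.883, -0.47, -0.0], [0.0, -0.001, -1.0]]
contact_force: [-1.4, 1.3, 1.3]
gripper_width: 0.006
finger_force: 0.9
```

```bash
python3 -c "from h import *; rel()"
```

```text
t 12.38 tcp [0.5132 0.0602 0.0627] F [-1.4  1.3  1.3] g 0.005873735370458135
centre in tool mm [ 3.  51.8] psi -62.0 Ftool [-1.8  0.6] face py 3.0 q if touching 2.75 J6 2.55
```

Emit:
{"api": "arm_command", "payload": {
  "motion": [
    {"x": 0.27,"y": 0,"z": 0,"twist": 2},
    {"x": 0.27,"y": 0,"z": 0,"twist": 2},
    {"x": 0,"y": 0,"z": 0,"twist": 0}
  ]
}}

```text
t: 12.63
tcp_pos: [0.5156, 0.0554, 0.0627]
ee_rot: [[0.407, -0.914, 0.001], [-0.914, -0.407, 0.0], [0.0, -0.001, -1.0]]
contact_force: [-1.4, 2.2, 1.4]
gripper_width: 0.007
finger_force: 1.1
```

```bash
python3 - <<'E'
from h import *
rel()
s=snapshot("side"); cv2.imwrite("pics/crop4.png",cv2.resize(s["frame"][190:310,300:440,::-1],(700,600)))
E
```

```text
t 12.63 tcp [0.5156 0.0554 0.0627] F [-1.4  2.2  1.4] g 0.0066068518421358085
centre in tool mm [ 1.3 51.7] psi -66.0 Ftool [-2.6  0.4] face py 3.4 q if touching 2.85 J6 2.61
```

View pics/crop4.png

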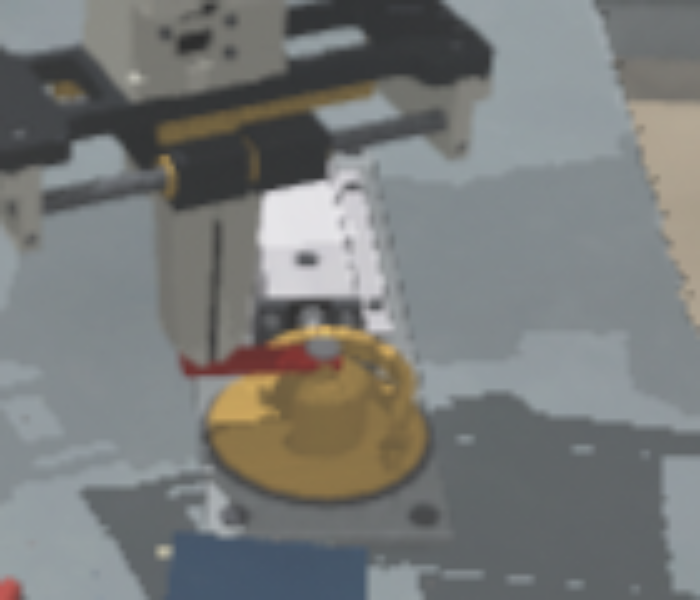

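The side crop shows the lever pointing left at (190,365) with the fingers in front of the post. The hook is wrapped round the bolt at (320,330), and the rail end is close to the dark cheeks at (270-350,320). I continue in small steps.

Emit:
{"api": "arm_command", "payload": {
  "motion": [
    {"x": 0.27,"y": 0,"z": 0,"twist": 2},
    {"x": 0.27,"y": 0,"z": 0,"twist": 2},
    {"x": 0,"y": 0,"z": 0,"twist": 0}
  ]
}}

```text
t: 12.93
tcp_pos: [0.5175, 0.0507, 0.0627]
ee_rot: [[0.341, -0.94, 0.0], [-0.94, -0.341, 0.0], [-0.0, -0.0, -1.0]]
contact_force: [-1.7, 3.4, 1.8]
gripper_width: 0.006
finger_force: 1.8
```

```bash
python3 -c "from h import *; rel()"
```

```text
t 12.93 tcp [0.5175 0.0507 0.0627] F [-1.7  3.4  1.8] g 0.006305742487044543
centre in tool mm [-0.2 51.6] psi -70.0 Ftool [-3.8  0.4] face py 3.7 q if touching 2.95 J6 2.68
```

Force is starting to climb.

Emit:
{"api": "arm_command", "payload": {
  "motion": [
    {"x": 0.25,"y": 0,"z": 0,"twist": 2},
    {"x": 0,"y": 0,"z": 0,"twist": 0}
  ]
}}

```text
t: 13.1
tcp_pos: [0.5182, 0.0486, 0.0627]
ee_rot: [[0.308, -0.951, -0.0], [-0.951, -0.308, 0.001], [-0.001, -0.0, -1.0]]
contact_force: [-0.5, 4.1, 2.0]
gripper_width: 0.007
finger_force: 2.3
```

Emit:
{"api": "arm_command", "payload": {
  "motion": [
    {"x": 0.25,"y": 0,"z": 0,"twist": 2},
    {"x": 0,"y": 0,"z": 0,"twist": 0}
  ]
}}

```text
t: 13.27
tcp_pos: [0.5189, 0.0466, 0.0627]
ee_rot: [[0.275, -0.961, -0.0], [-0.961, -0.275, 0.001], [-0.001, -0.0, -1.0]]
contact_force: [-2.0, 5.5, 3.5]
gripper_width: 0.008
finger_force: 3.0
```

```bash
python3 -c "from h import *; rel()"
```

```text
t 13.27 tcp [0.5189 0.0466 0.0627] F [-2.   5.5  3.5] g 0.007903175716012128
centre in tool mm [-0.9 51.7] psi -74.0 Ftool [-5.8  0.4] face py 4.0 q if touching 3.04 J6 2.74
```

Emit:
{"api": "arm_command", "payload": {
  "motion": [
    {"x": 0.25,"y": 0,"z": 0,"twist": 2},
    {"x": 0,"y": 0,"z": 0,"twist": 0}
  ]
}}

```text
t: 13.43
tcp_pos: [0.5194, 0.0446, 0.0627]
ee_rot: [[0.241, -0.971, -0.001], [-0.971, -0.241, 0.002], [-0.002, 0.0, -1.0]]
contact_force: [-1.9, 6.3, 2.8]
gripper_width: 0.007
finger_force: 3.7
```

Emit:
{"api": "arm_command", "payload": {
  "motion": [
    {"x": 0.25,"y": 0,"z": 0,"twist": 2},
    {"x": 0,"y": 0,"z": 0,"twist": 0}
  ]
}}

```text
t: 13.6
tcp_pos: [0.5198, 0.0426, 0.0627]
ee_rot: [[0.207, -0.978, -0.001], [-0.978, -0.207, 0.003], [-0.003, 0.0, -1.0]]
contact_force: [-2.1, 8.5, 3.3]
gripper_width: 0.004
finger_force: 4.4
```

```bash
python3 -c "from h import *; rel()"
```

```text
t 13.6 tcp [0.5198 0.0426 0.0627] F [-2.1  8.5  3.3] g 0.00397611659780524
centre in tool mm [-1.4 51.7] psi -78.1 Ftool [-8.7  0.3] face py 4.2 q if touching 3.12 J6 2.8
```

Emit:
{"api": "arm_command", "payload": {
  "motion": [
    {"x": 0.25,"y": 0,"z": 0,"twist": 1},
    {"x": 0,"y": 0,"z": 0,"twist": 0}
  ]
}}

```text
t: 13.77
tcp_pos: [0.5201, 0.0407, 0.0626]
ee_rot: [[0.191, -0.982, -0.001], [-0.982, -0.191, 0.003], [-0.004, 0.001, -1.0]]
contact_force: [-2.8, 11.1, 3.7]
gripper_width: 0.002
finger_force: 5.4
```

Force is about 11 N, firm and inside the tight range. Now I back off slowly and lift away.

Emit:
{"api": "arm_command", "payload": {
  "motion": [
    {"x": -0.3,"y": 0,"z": 0,"twist": 0},
    {"x": -0.4,"y": 0,"z": 0,"twist": 0},
    {"x": -0.8,"y": 0,"z": 0,"twist": 0},
    {"x": -0.8,"y": 0,"z": 0,"twist": 0},
    {"x": 0,"y": 0,"z": -2.5,"twist": 0},
    {"x": 0,"y": 0,"z": -3,"twist": 0},
    {"x": 0,"y": 0,"z": -3,"twist": 0},
    {"x": 0,"y": 0,"z": -3,"twist": 0},
    {"x": 0,"y": 0,"z": 0,"twist": 0},
    {"x": 0,"y": 0,"z": 0,"twist": 0}
  ]
}}

```text
t: 14.6
tcp_pos: [0.5179, 0.0612, 0.1796]
ee_rot: [[0.19, -0.982, 0.005], [-0.982, -0.19, -0.001], [0.002, -0.005, -1.0]]
contact_force: [-1.0, 0.2, 0.4]
gripper_width: 0.005
finger_force: 0.0
```

```bash
python3 - <<'E'
from h import *
rel()
s=snapshot("side"); cv2.imwrite("pics/crop5.png",cv2.resize(s["frame"][190:310,300:440,::-1],(700,600)))
E
```

```text
t 14.6 tcp [0.5179 0.0612 0.1796] F [-1.   0.2  0.4] g 0.005356761994893431
centre in tool mm [18.2 53.4] psi -79.1 Ftool [-0.4  1. ] face py 3.6 q if touching 2.74 J6 2.85
```

View pics/crop5.png

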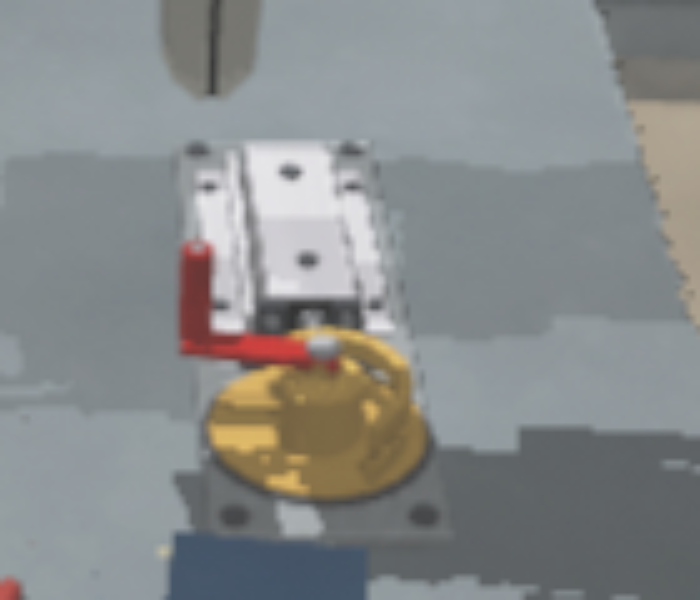

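The lever stays where it was left, with its post at (196,250). The rail end is on the cheeks at (310,315), and the fingers are clear above at (210,90).

```bash
python3 -c "from h import *; print(ctrl.job_done())"
```

```text
the job is handed in; nothing more can be done
None
```

I slid the bolt home into the cam and turned the lever to about 3.15 rad until it came up firm at about 11 N. I then let go and handed the job in at about 15 s; no verdict came back.

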